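Set the roller gap of the strap roller by feel and count

ROBOT

A 6-joint arm with a two-finger parallel gripper is mounted at the origin on the work surface. World frame = base frame: x ahead of the robot, y to its left, z up, the work surface at z = 0. Lengths are in m, angles in rad, forces in N, time in s.
With the tool pointing down it reaches from about 0.375 to 0.9 m from the base axis. Payload 3.1 kg.
Tool frame: the origin (TCP) lies between the finger pads; the fingertips stand 25 mm ahead of it and the grasp point (between the pads) lies 6 mm ahead of it; y points along the fingers, x is the direction in which the jaws open and shut, and the axes are right-handed (so a half turn about y gives the same grasp; the last joint's range is limited). The gripper opens to 87 mm and grips with 3 to 60 N. Pads are 19 mm wide; open, the fingers measure 117 mm over their backs; the gripper's body (75 mm by 190 mm) begins 51 mm behind the grasp point.
Start: joints at [1.018, 0.527, 1.433, -0, 1.181, -0.178], TCP at [0.229, 0.582, 0.248] pointing down, gripper open.
Joint ranges: [-3.08, 3.08], [-0.75, 2.2], [0.22, 2.44], [-1.43, 4.57], [0, 2.65], [-2.85, 2.85]. Speed limits (rad/s): [2.79, 2.79, 3.14, 3.14, 3.14, 3.14].

INTERFACE

Orientations are given as a unit quaternion [x, y, z, w].
In Python, from rig import robot gives the robot as it stands.
- The arm moves only by the tool carry_out, never from a script. Its argument "moves" is a list of rows, each a list of 7 numbers: the opening, from 0 (shut) to 1 (fully open), then the shift along the tool's x, y, z in cm, then the turn, a rotation vector about the tool's x, y, z in rad. In form: [[grip, x, y, z, rx, ry, rz], ...]. A call has 1 to 20 rows; each row is the pose to reach, as a shift and turn from the pose commanded when the call began, along the tool's axes at that moment; what a row does not reach only later rows make up. A row lasts 1/10 s, in which the tool goes at most 50 mm and 8.59 degrees, less where a joint would pass 70% of its speed; a pose out of reach is approached as far as the arm can. A call with a gripper value outside its range is refused whole. The fingers move at their own pace and stop on an object; "force" is the grip in N (left out, the last holds). Time passes only in rows, so rows that repeat a pose let the fingers close. It gives the time, the measured TCP pose, the force and the opening at its end, in the units of the state.
- robot.get_obs(): the state, without advancing time (a new reading comes with each control period).
- robot.camera(name): name is "scene" or "top" or "wrist"; returns the picture (384x512x3 uint8, red, green, blue); there is no depth.
- robot.camera_params(name): a dict with "fx", "fy", "cx", "cy" (pixels), "extrinsics" (4x4, takes a point from camera to world coordinates); the wrist camera has in their place "mount" (4x4, takes a point from camera to tool coordinates, whose origin is the TCP and whose axes are the tool frame's). Camera axes: x right, y down, z forward; pixel columns grow to the right and rows downward; lengths in m; the calibration is good to about 2 mm. The wrist camera is an equidistant fisheye: a pixel r from the principal point sees the ray r / f radians off the axis. A picture is of the moment at which its call begins: read the wrist's pose just before it. camera_params takes no time and is no camera call.
- robot.hand_in(): hands the job in, once; it reports no verdict.
The state is a dict: "time": time; "q": joint angles; "joint_velocities": joint speeds; "joint_torque": joint torques, N m; "position": TCP position; "tool_rot": TCP orientation; "ft_force": force on the tool from outside, world axes, zero at the start; "moment": the same for the moment, N m; "grip_width": finger opening in m.
Only numpy, scipy, OpenCV 4.12 (cv2) and the standard library are available. Lean on these libraries where they do the work, as an engineer would, in place of code of your own. Each camera call takes 0.05 s, during which the arm holds its last target.

TASK

Set the gap of the bench strap roller for the next plaited strap: wind the crank on top of it clockwise until you feel the upper roller just come down on the lower one, without forcing it, then back the crank off exactly two full turns. Then swing the lock lever on the top bar round to its stop to hold the setting, let go, and leave the other things on the bench where they are.

Things in the scene. Friction and masses are not known exactly. Their poses are not given: they have to be found in the camera images.
- mill: The strap roller: grey cast frame bolted to the bench, 150 (x) x 250 (y) mm foot, 274 mm high to the top of its crank knob. Origin: centre of its underside; z up; its strap infeed plate points along -x, the rollers lie along y. Top bar (72 x 192 mm) over the rollers, upper face 200 mm above the bench.
- crank_hub (a point): Point on the vertical axis of the adjusting screw, at the upper face of the crank arm (226 mm above the bench). The crank turns about this axis: clockwise seen from above lowers the upper roller, anticlockwise raises it, 8 mm per turn, at a constant crank height. It has no scale and no detent; it opens the rollers to about 23 mm at most and stays where it is left. Turning it takes 2 to 3 N at the knob while the rollers are apart.
- knob_mid (a point): Middle of the crank's upright black knob: 23 mm diameter, 46 mm tall (228 to 274 mm above the bench), its centre line 55 mm from the screw axis. It spins freely on its pin, so a gripper need not turn with the crank.
- upper_roller: Upper steel roller, 50 mm diameter, 130 mm long, moved by the crank. Origin: middle of its lowest line. The fixed lower roller (same size) has its top line 87 mm above the bench as built, but up to 0.6 mm higher or lower by wear, so their meeting must be felt: the crank then comes up hard and gives only about 1 degree per newton at the knob, each 43 N between the rollers; over 650 N marks them.
- lock_lever (a joint): Turn of the lock lever in rad: about 0 to 0.2 when free, 1.2 at its stop (locked), growing clockwise seen from above. It then lies along the top bar, to +y of the mill. An eccentric at its root clamps the screw's collar. It stays where it is left; 1 to 4 N at the ball moves it.
- lever_ball (a point): Centre of the black ball (23 mm diameter) at the end of the lock lever, 235 mm above the bench, 100 mm from the lever's pivot. The steel rod (8 mm) slopes down from under the ball towards the pivot.
- lever_pivot (a point): Point on the vertical pivot axis of the lock lever, on the top bar 28 mm to +y of the screw axis, 209 mm above the bench.
- tub_large: Bystander: clear lidded plastic tub, 119 mm across the lid, 83 mm tall. Origin: centre of its underside.
- tub_small: Bystander: clear lidded plastic tub, 95 mm across the lid, 63 mm tall. Origin: centre of its underside.
- tub_tall: Bystander: clear lidded plastic tub, 102 mm across the lid, 103 mm tall. Origin: centre of its underside.
- glue_brush: Bystander: flat glue brush lying along its x, 180 mm long, 20 mm thick, bristles to +x. Origin: on the bench under the root of the handle.
- slicker: Bystander: wooden edge slicker (round stick with a grooved head) lying along its y behind the strap roller, 156 mm long, 34 mm thick. Origin: on the bench under its middle.
- drive_handle: Bystander: the strap roller's drive handle, taken off and lying in front of it along its y, 190 mm long; its wooden grip stands up 89 mm at the -y end. Origin: on the bench under its middle.
- mallet: Bystander: mallet lying down, white head 85 mm long, 56 mm thick, handle 160 mm to its +y. Origin: on the bench under the head.
- thread_spool: Bystander: tan thread spool standing up, 56 mm across, 70 mm tall. Origin: centre of its underside.

How it is judged:
On the way, in this order (a step that is already met when the one before it is completed fails the run):
1. the upper roller is brought down on the lower one (contact force between upper_roller and anything else above 20 N), for 0.1 s.
2. the crank is backed off two full turns from there (upper roller 103 mm above the bench, within 1.4 mm) with the lock lever still free (z of upper_roller in the frame of mill between 0.1016 and 0.1044 m and value of joint lock_lever below 0.6 rad), for 0.3 s.
At the end, for the whole second after the job is handed in: The upper roller's lowest line stands 103 mm above the bench within 1.4 mm, that is two full turns from where the rollers meet (with at least a tenth of a turn either way), and the lock lever is within 0.1 rad of its stop (z of upper_roller in the frame of mill between 0.1016 and 0.1044 m and value of joint lock_lever above 1.1 rad); the robot touches nothing.
It fails at once if the rollers are forced together: more than 650 N between them (about 15 N more at the knob than turning it takes) (contact force between upper_roller and anything else above 650 N).
It fails at once if another thing on the bench is moved by more than 30 mm (distance of any of tub_large, tub_small, tub_tall, glue_brush, slicker, drive_handle, mallet, thread_spool from where it was at the start of the episode above 0.03 m).
It also fails if it takes over 72 s, if anything falls off the work surface, if the arm or the gripper's body presses on something with over 40 N, if the wrist force passes 120 N, or if a joint passes its speed limit or range.

## Working session

There is one attempt and no reset: what is moved stays moved. The work goes in short steps, Python scripts to look and compute and a tool call to move; the robot and the scene stay as the last step left them, time stands still between calls to the robot, and variables do not carry over. Pictures are saved under pics/ and viewed, and the job is handed in when it is done.

Besides the shell and the picture viewer there is one more tool, called after ">>>" as name(argument=value, ...), one argument or row to a line, values as JSON. carry_out: Moves the arm, as the interface text tells. Its arguments: {"type":"object","properties":{"moves":{"type":"array"},"force":{"type":"number"}},"required":["moves"]}

```bash
ls; mkdir -p pics
python3 - <<'E'
from rig import robot
import cv2
o=robot.get_obs()
for k,v in o.items(): print(k,v)
for n in ("scene","top"):
    p=robot.camera_params(n); print(n,p)
    cv2.imwrite(f"pics/{n}0.png",robot.camera(n)[:,:,::-1])
print(robot.camera_params("wrist"))
E
```

```text
pics
time 0.0
q [ 1.01750340e+00  5.28471261e-01  1.43393077e+00 -6.05809450e-05
  1.18138145e+00 -1.78522611e-01]
joint_velocities [-0.0001249   0.00262192  0.00021267  0.00136449 -0.00169298 -0.00174819]
joint_torque [ 9.93103604e-04 -4.40028226e+01 -1.76589721e+01  6.33101701e-02
  5.81067475e-02 -1.63656591e-04]
position [0.22841665 0.58101941 0.24655939]
tool_rot [ 0.58472122  0.39740927 -0.39880797 -0.58405408]
ft_force [-0.54851222  0.16690951  0.28601952]
moment [0.03449029 0.03974152 0.04679909]
grip_width 0.08707359130684836
scene {'fx': 498.9362985237537, 'fy': 498.9362985237537, 'cx': 258.8138287237792, 'cy': 193.16397802380556, 'extrinsics': array([[ 0.43738314,  0.7695308 , -0.46531531,  1.28830852],
       [ 0.89920519, -0.36779074,  0.236981  , -0.4273082 ],
       [ 0.01122552, -0.52206544, -0.85283156,  1.51195824],
       [ 0.        ,  0.        ,  0.        ,  1.        ]])}
top {'fx': 457.9942410726509, 'fy': 457.9942410726509, 'cx': 250.81476599311605, 'cy': 194.78310040290518, 'extrinsics': array([[ 0.01251443, -0.99053203,  0.13671022,  0.31141874],
       [-0.99989241, -0.01344286, -0.00587009, -0.06137432],
       [ 0.00765229, -0.13662205, -0.99059369,  1.90032908],
       [ 0.        ,  0.        ,  0.        ,  1.        ]])}
{'fx': 297.3186396354542, 'fy': 297.3186396354542, 'cx': 255.63892360878813, 'cy': 193.6993935973047, 'mount': array([[ 9.99999353e-01, -8.16964997e-05, -1.13476047e-03,
        -2.02226426e-03],
       [ 1.07540795e-03, -2.57629212e-01,  9.66243258e-01,
        -1.36209882e-01],
       [-3.71286138e-04, -9.66243853e-01, -2.57628957e-01,
         7.03479049e-02],
       [ 0.00000000e+00,  0.00000000e+00,  0.00000000e+00,
         1.00000000e+00]])}
```

View pics/scene0.png

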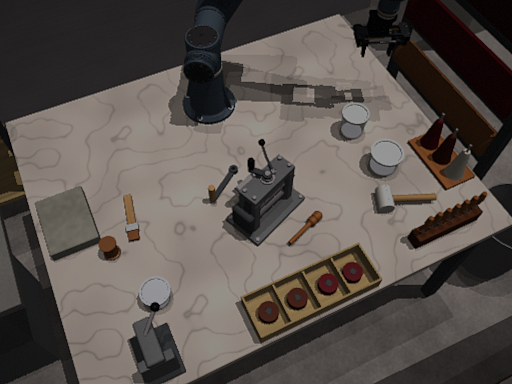

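View pics/top0.png

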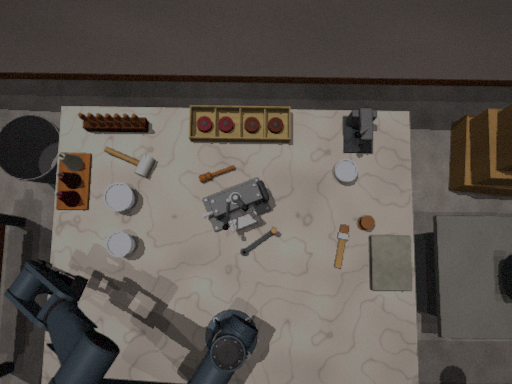

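```bash
python3 - <<'E'
from rig import robot
import cv2
from scipy.spatial.transform import Rotation as R
print(R.from_quat(robot.get_obs()['tool_rot']).as_matrix().round(3))
E
python3 -c "
import cv2
a=cv2.imread('pics/top0.png');s=cv2.imread('pics/scene0.png')
cv2.imwrite('pics/top0z.png',cv2.resize(a[60:260,150:400],(750,600),interpolation=2))"
```

```text
[[ 0.366 -0.001 -0.931]
 [ 0.931 -0.002  0.366]
 [-0.002 -1.     0.   ]]
```

Run:
```python
import cv2
a=cv2.imread('pics/top0.png');s=cv2.imread('pics/scene0.png')
cv2.imwrite('pics/top0z.png',cv2.resize(cv2.convertScaleAbs(a[165:245,190:290],alpha=2),(750,600),interpolation=2))
cv2.imwrite('pics/scene0z.png',cv2.resize(cv2.convertScaleAbs(s[130:250,200:350],alpha=2),(750,600),interpolation=2))
```

```text
(no output)
```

View pics/top0z.png

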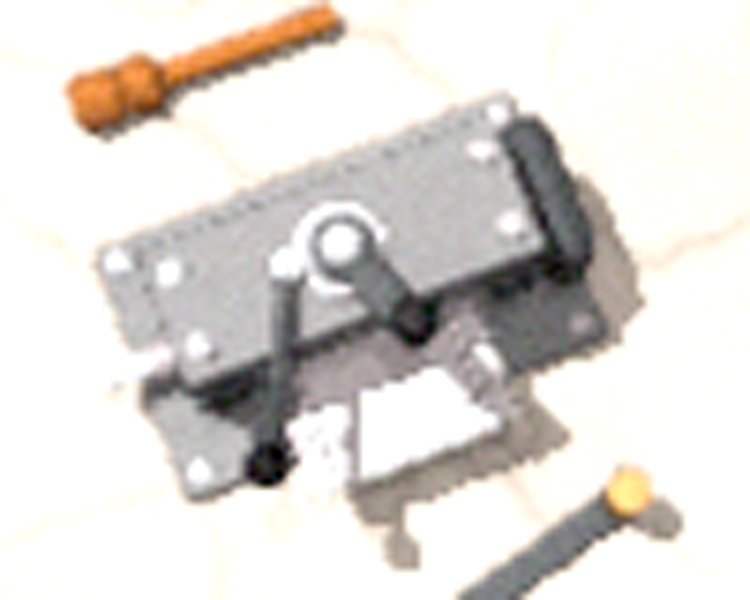

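View pics/scene0z.png

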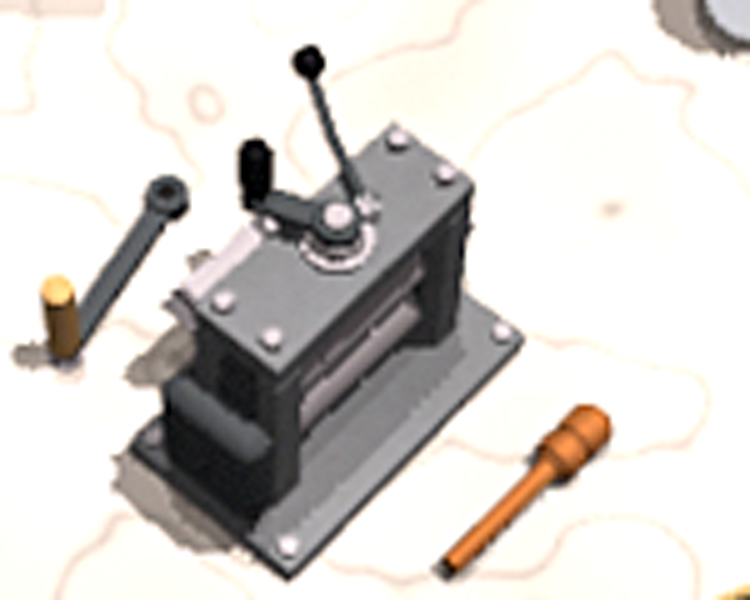

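```bash
cat > h.py <<'E'
from rig import robot
import numpy as np
P={n:robot.camera_params(n) for n in("scene","top")}
def ray(n,u,v):
    p=P[n];E=p['extrinsics'];d=E[:3,:3]@np.array([(u-p['cx'])/p['fx'],(v-p['cy'])/p['fy'],1]);return E[:3,3],d/np.linalg.norm(d)
def plane(n,u,v,z):
    o,d=ray(n,u,v);return o+d*(z-o[2])/d[2]
def tri(a,b):
    o1,d1=a;o2,d2=b
    A=np.stack([d1,-d2],1);s=np.linalg.lstsq(A,o2-o1,rcond=None)[0]
    p,q=o1+s[0]*d1,o2+s[1]*d2;return (p+q)/2,np.linalg.norm(p-q)
zt=lambda u,v:((u+.5)/7.5-.5+190,(v+.5)/7.5-.5+165)
zs=lambda u,v:((u+.5)/5-.5+200,(v+.5)/5-.5+130)
E
python3 - <<'E'
from h import *
import numpy as np
np.set_printoptions(precision=4,suppress=True)
for nm,t,s,z in [("hub",(339,240),(338,215),.233),("ball",(267,461),(309,62),.235),("knobtop",(421,318),(256,150),.27),
  ("bolt1",(116,262),(397,139),.203),("bolt2",(498,112),(270,337),.203),("b3",(167,271),(445,173),.203),("b4",(510,222),(224,300),.203)]:
    print(nm,plane("top",*zt(*t),z),plane("scene",*zs(*s),z))
    if nm in("hub","ball"):print(tri(ray("top",*zt(*t)),ray("scene",*zs(*s))))
# edges of top bar in top view: front-right corner etc
for c in [(97,252),(500,92),(545,248),(195,385)]: print("top bar corner",plane("top",*zt(*c),.2))
for c in [(397,124),(473,185),(278,372),(178,292)]: print("scene corner",plane("scene",*zs(*c),.2))
E
```

```text
hub [ 0.5341 -0.0124  0.233 ] [ 0.5348 -0.0161  0.233 ]
(array([ 0.5338, -0.0138,  0.2305]), np.float64(0.0031176943245632867))
ball [0.4253 0.0205 0.235 ] [0.4224 0.019  0.235 ]
(array([0.4247, 0.0193, 0.2377]), np.float64(0.0024908257974017235))
knobtop [ 0.4921 -0.0533  0.27  ] [ 0.4925 -0.0518  0.27  ]
bolt1 [0.5256 0.0992 0.203 ] [0.4808 0.0541 0.203 ]
bolt2 [ 0.6039 -0.0901  0.203 ] [ 0.5796 -0.084   0.203 ]
b3 [0.5214 0.0738 0.203 ] [0.5176 0.0696 0.203 ]
b4 [ 0.5483 -0.0967  0.203 ] [ 0.5433 -0.0981  0.203 ]
top bar corner [0.5308 0.1091 0.2   ]
top bar corner [ 0.6146 -0.091   0.2   ]
top bar corner [ 0.5359 -0.1143  0.2   ]
top bar corner [0.465  0.0587 0.2   ]
scene corner [0.4683 0.0606 0.2   ]
scene corner [0.5318 0.0826 0.2   ]
scene corner [ 0.6025 -0.0896  0.2   ]
scene corner [ 0.524  -0.1206  0.2   ]
```

Run:
```python
import cv2
s=cv2.imread('pics/scene0.png')
cv2.imwrite('pics/scene0y.png',cv2.resize(cv2.convertScaleAbs(s[170:230,240:315],alpha=3),(750,600),interpolation=0))
```

```text
(no output)
```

View pics/scene0y.png

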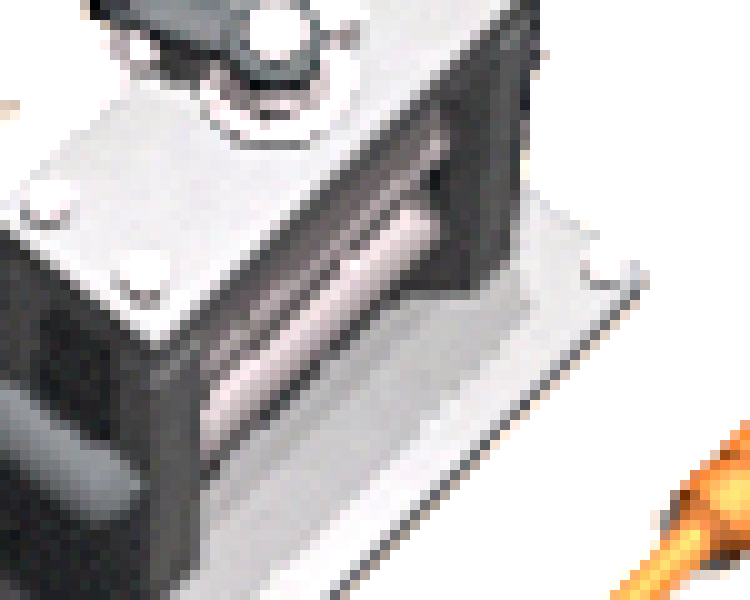

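```bash
cat >> h.py <<'E'
from scipy.spatial.transform import Rotation as R
np.set_printoptions(precision=4,suppress=True)
def tool(out_deg,tilt=0):
    # out = horizontal direction of -tool z ; tilt (rad) leans the fingers outward
    a=np.deg2rad(out_deg);o=np.array([np.cos(a),np.sin(a),0]);y=np.array([0,0,-1.]);z=-o;x=np.cross(y,z)
    return R.from_matrix(np.stack([x,y,z],1))*R.from_rotvec([-tilt,0,0])
def row(p0,R0,p,Rt):
    return np.r_[R0.inv().apply(np.array(p)-p0)*100,(R0.inv()*Rt).as_rotvec()].round(3)
E
python3 - <<'E'
from h import *
o=robot.get_obs();p0=np.array([.229,.582,.248]);R0=R.from_quat(o['tool_rot'])
print(row(p0,R0,[.33,.40,.33],tool(-15)))
print(row(p0,R0,[.41,.15,.33],tool(0,.2)))
print(row(p0,R0,[.39,-.06,.31],tool(0,.6)))
E
```

```text
[-13.255  -8.18  -16.059  -0.     -0.113  -0.002]
[-33.59   -8.147 -32.656  -0.198  -0.373  -0.039]
[-53.861  -6.111 -38.483  -0.594  -0.363  -0.114]
```

>>> carry_out(
  moves=[
    [1,-3.3,-2,-4,0,-0.03,0],
    [1,-6.6,-4,-8,0,-0.06,0],
    [1,-10,-6,-12,0,-0.08,0],
    [1,-13.3,-8.2,-16,0,-0.11,0],
    [1,-17,-8.2,-19,-0.05,-0.17,0],
    [1,-21,-8.2,-22,-0.1,-0.24,0],
    [1,-25,-8.2,-26,-0.15,-0.3,0],
    [1,-29,-8.2,-29,-0.18,-0.35,-0.02],
    [1,-33.6,-8.2,-32.6,-0.2,-0.37,-0.04],
    [1,-37,-8,-34,-0.26,-0.37,-0.05],
    [1,-41,-7.5,-35,-0.34,-0.37,-0.065],
    [1,-45,-7,-36,-0.42,-0.37,-0.08],
    [1,-50,-6.5,-37.5,-0.5,-0.37,-0.1],
    [1,-53.9,-6.1,-38.5,-0.59,-0.36,-0.11],
    [1,-53.9,-6.1,-38.5,-0.59,-0.36,-0.11],
    [1,-53.9,-6.1,-38.5,-0.59,-0.36,-0.11],
    [1,-53.9,-6.1,-38.5,-0.59,-0.36,-0.11],
    [1,-53.9,-6.1,-38.5,-0.59,-0.36,-0.11],
  ],
)

```text
time: 1.9
position: [0.3892, -0.0623, 0.3082]
tool_rot: [0.627, 0.622, -0.33, -0.332]
ft_force: [-0.0, 0.2, -0.5]
grip_width: 0.087
```

Run:
```python
from h import *
import cv2
o=robot.get_obs();print(o['time'],o['position'],o['q'],R.from_quat(o['tool_rot']).as_matrix(),o['ft_force'])
im=robot.camera("wrist");np.save('w1.npy',im);np.savez('w1o.npz',p=o['position'],r=o['tool_rot'])
cv2.imwrite('pics/w1.png',cv2.convertScaleAbs(im[:,:,::-1],alpha=1.7))
```

```text
1.9 [ 0.3892 -0.0623  0.3082] [-0.7391 -0.0682  2.2592  0.7164  0.6074 -2.8298] [[ 0.0082  0.5614 -0.8275]
 [ 1.     -0.0046  0.0068]
 [-0.     -0.8275 -0.5614]] [-0.0177  0.1872 -0.4508]
```

View pics/w1.png

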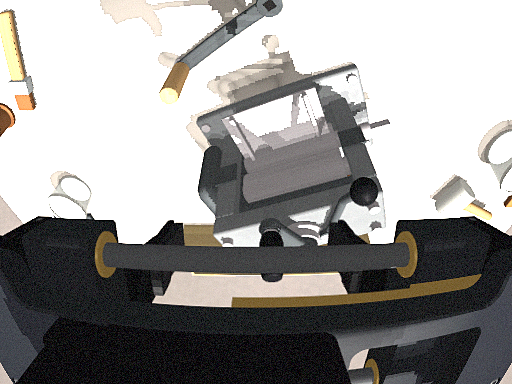

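Run:
```python
import cv2,numpy as np
im=np.load('w1.npy')[:,:,::-1]
c=im[60:250,190:400]
c=cv2.resize(cv2.convertScaleAbs(c,alpha=1.6),None,fx=3.15,fy=3.15,interpolation=0)
cv2.imwrite('pics/w1z.png',cv2.rotate(c,cv2.ROTATE_180))
```

```text
(no output)
```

View pics/w1z.png

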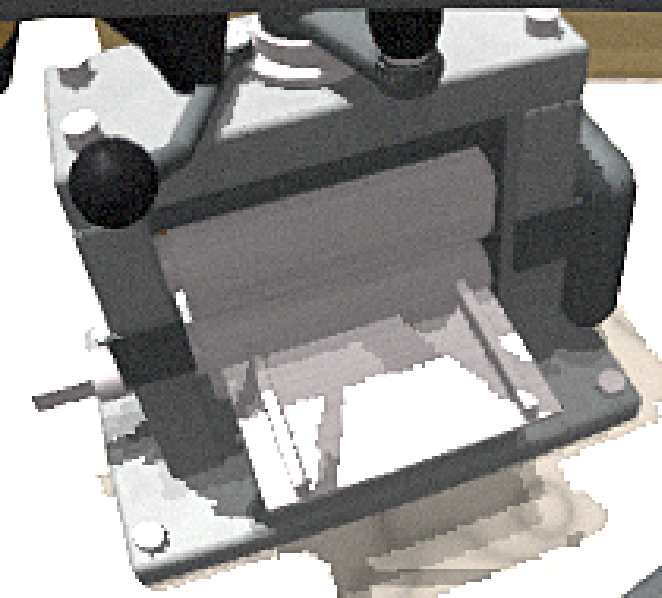

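Run:
```python
import cv2,numpy as np
im=np.load('w1.npy')[:,:,::-1]
c=cv2.rotate(im[105:190,230:350],cv2.ROTATE_180)
g=cv2.cvtColor(c,cv2.COLOR_BGR2GRAY)
g=cv2.resize(np.clip((g.astype(float)-20)*3.0,0,255).astype(np.uint8),None,fx=6.5,fy=6.5,interpolation=2)
cv2.imwrite('pics/w1y.png',g)
```

```text
(no output)
```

View pics/w1y.png

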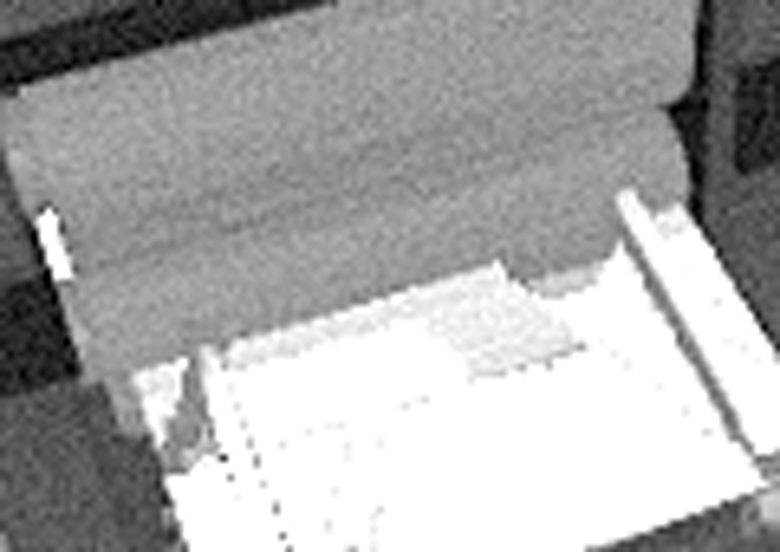

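```bash
cat >> h.py <<'E'
PW=robot.camera_params("wrist")
def wray(u,v,p,q):
    a=np.array([u-PW['cx'],v-PW['cy']])/PW['fx'];t=np.hypot(*a);d=np.r_[a/t*np.sin(t),np.cos(t)]
    M=PW['mount'];Rt=R.from_quat(q)
    return Rt.apply(M[:3,3])+p,Rt.apply(M[:3,:3]@d)
E
python3 - <<'E'
from h import *
o=np.load('w1o.npz');p,q=o['p'],o['r']
f=lambda U,V:(230+119-((U+.5)/6.5-.5),105+84-((V+.5)/6.5-.5))
z1=lambda U,V:(190+(660-U)/3.15,60+(597-V)/3.15)
hub=np.array([.534,-.0143])
for psi in (.34,.38):
    mx=np.array([np.cos(psi),np.sin(psi),0]);my=np.array([-np.sin(psi),np.cos(psi),0])
    def ang(px):
        C,d=wray(*px,p,q);return np.arctan2(d[2],d@mx)
    C,_=wray(1,1,p,q);cx=(C[:2]-hub)@mx[:2]
    for up,lo in [((20,88),(70,272)),((340,0),(340,196)),((340,0),(665,105))]:
        a,b=ang(f(*up)),ang(f(*lo));m=(a+b)/2
        dist=np.hypot(cx,0)/np.cos(m)
        print(psi,"axis z",C[2]-cx*np.tan(m),"dist geo",-cx/np.cos(m),"from width",.025/np.sin((a-b)/2), 'from lower only', C[2]-cx*np.tan(b+np.arcsin(.025/(-cx/np.cos(m)))))
    for n,px in [("ball",(114,182)),("bolt",(77,122)),("rightbolt",(545,18))]:
        z={"ball":.235}.get(n,.205);C,d=wray(*z1(*px),p,q);print(n,(C+d*(z-C[2])/d[2]))
E
```

```text
0.34 axis z 0.10230519516483766 dist geo 0.3960958166918996 from width 0.5148091799489858 from lower only 0.11032986808942519
0.34 axis z 0.10538639030400115 dist geo 0.39392993393136566 from width 0.5062742965601722 from lower only 0.11307127436797942
0.34 axis z 0.10655210171422025 dist geo 0.39311369891415865 from width 0.5288997803072333 from lower only 0.11540578256130785
ball [0.4203 0.0194 0.235 ]
bolt [0.4844 0.0579 0.205 ]
rightbolt [ 0.5438 -0.099   0.205 ]
0.38 axis z 0.10494729360434507 dist geo 0.3927190262841169 from width 0.515107620849638 from lower only 0.11320367517180957
0.38 axis z 0.1055565588196809 dist geo 0.39229019769900736 from width 0.5081845241670794 from lower only 0.11347763575705472
0.38 axis z 0.10524652801043327 dist geo 0.3925083518585884 from width 0.5024576697892597 from lower only 0.11285553695186662
ball [0.4203 0.0194 0.235 ]
bolt [0.4844 0.0579 0.205 ]
rightbolt [ 0.5438 -0.099   0.205 ]
```

```bash
cat >> h.py <<'E'
def wproj(X,p,q):
    M=PW['mount'];Rt=R.from_quat(q)
    c=M[:3,:3].T@(Rt.inv().apply(np.array(X)-p)-M[:3,3]);t=np.arctan2(np.hypot(c[0],c[1]),c[2]);h=np.hypot(c[0],c[1])
    return np.array([PW['cx']+PW['fx']*t*c[0]/h,PW['cy']+PW['fx']*t*c[1]/h])
E
python3 - <<'E'
from h import *
o=np.load('w1o.npz');p,q=o['p'],o['r']
hub=np.array([.534,-.0143]);psi=.37
W=lambda x,y,z:np.array([hub[0]+np.cos(psi)*x-np.sin(psi)*y,hub[1]+np.sin(psi)*x+np.cos(psi)*y,z])
Z=lambda px:(660-(px[0]-190)*3.15,597-(px[1]-60)*3.15)
C,_=wray(1,1,p,q)
cx=(C[:2]-hub)@[np.cos(psi),np.sin(psi)]
for y in (-.065,0,.065):
  for a in (.062,.112,.118,.124,.134):
    d=np.hypot(cx,C[2]-a);th=np.arctan2(C[2]-a,cx);al=np.arccos(.025/d)
    r=[Z(wproj(W(.025*np.cos(th+s*al),y,a+.025*np.sin(th+s*al)),p,q)) for s in(1,-1)]
    print(y,a,np.array(r).round(0).tolist())
print("bar top front edge",Z(wproj(W(-.036,-.096,.2),p,q)),Z(wproj(W(-.036,.096,.2),p,q)))
for x in(-.075,.075):
  for y in(-.125,.125): print("foot",Z(wproj(W(x,y,.012),p,q)))
E
```

```text
-0.065 0.062 [[488.0, 316.0], [458.0, 214.0]]
-0.065 0.112 [[490.0, 241.0], [460.0, 129.0]]
-0.065 0.118 [[490.0, 231.0], [461.0, 118.0]]
-0.065 0.124 [[490.0, 221.0], [461.0, 107.0]]
-0.065 0.134 [[490.0, 204.0], [461.0, 88.0]]
0 0.062 [[356.0, 355.0], [326.0, 249.0]]
0 0.112 [[346.0, 281.0], [315.0, 165.0]]
0 0.118 [[345.0, 271.0], [314.0, 154.0]]
0 0.124 [[344.0, 261.0], [313.0, 143.0]]
0 0.134 [[341.0, 244.0], [311.0, 123.0]]
0.065 0.062 [[217.0, 394.0], [187.0, 286.0]]
0.065 0.112 [[195.0, 322.0], [164.0, 203.0]]
0.065 0.118 [[192.0, 312.0], [161.0, 192.0]]
0.065 0.124 [[189.0, 303.0], [158.0, 181.0]]
0.065 0.134 [[184.0, 286.0], [153.0, 162.0]]
bar top front edge (np.float64(595.47019737778), np.float64(42.81962045484863)) (np.float64(52.052234089682884), np.float64(170.8589208626081))
foot (np.float64(644.6161927837894), np.float64(405.73616644827666))
foot (np.float64(131.1908495852864), np.float64(569.6518146125586))
foot (np.float64(516.8866143610809), np.float64(209.48926359286344))
foot (np.float64(88.25744663559294), np.float64(324.866294505729))
```

Run:
```python
from h import *
import cv2
o=np.load('w1o.npz');p,q=o['p'],o['r']
im=np.load('w1.npy').astype(np.float32).mean(2)
hub=np.array([.534,-.0143]);psi=.37
W=lambda x,y,z:np.array([hub[0]+np.cos(psi)*x-np.sin(psi)*y,hub[1]+np.sin(psi)*x+np.cos(psi)*y,z])
# sample the vertical plane x=-0.018 through the roller fronts: rows = height, cols = y
ys=np.linspace(-.08,.08,321);zs=np.arange(.17,.04,-.0005)
m=np.array([[wproj(W(-.018,y,z),p,q) for y in ys] for z in zs]).astype(np.float32)
s=cv2.remap(im,m[...,0],m[...,1],1)
np.save('s1.npy',s)
cv2.imwrite('pics/rect1.png',cv2.resize(np.clip((s[:,::-1]-30)*3.5,0,255).astype(np.uint8),None,fx=2.3,fy=2.3))
for b in [(60,120),(120,190),(190,260)]:
    pr=s[:,b[0]:b[1]].mean(1);print(b);print([(round(float(z)*1000),round(float(v),1)) for z,v in zip(zs[::4],pr[::4])])
```

```text
(60, 120)
[(170, 49.6), (168, 48.7), (166, 49.1), (164, 48.8), (162, 48.3), (160, 38.2), (158, 32.3), (156, 33.3), (154, 31.8), (152, 30.8), (150, 32.5), (148, 60.7), (146, 71.7), (144, 69.6), (142, 72.5), (140, 74.3), (138, 72.6), (136, 72.4), (134, 72.8), (132, 70.7), (130, 71.2), (128, 70.9), (126, 71.8), (124, 71.8), (122, 71.4), (120, 71.5), (118, 71.6), (116, 71.5), (114, 72.5), (112, 71.6), (110, 69.4), (108, 69.2), (106, 69.2), (104, 68.7), (102, 69.4), (100, 69.1), (98, 67.4), (96, 68.8), (94, 70.6), (92, 69.4), (90, 70.6), (88, 72.9), (86, 74.6), (84, 73.7), (82, 73.3), (80, 72.3), (78, 72.2), (76, 72.1), (74, 71.8), (72, 71.4), (70, 71.9), (68, 72.8), (66, 70.4), (64, 70.8), (62, 71.0), (60, 73.1), (58, 72.9), (56, 73.4), (54, 78.6), (52, 90.4), (50, 95.1), (48, 98.5), (46, 98.8), (44, 107.2), (42, 111.1)]
(120, 190)
[(170, 50.6), (168, 50.0), (166, 50.6), (164, 49.3), (162, 50.2), (160, 43.2), (158, 31.8), (156, 33.9), (154, 32.5), (152, 31.4), (150, 30.9), (148, 48.6), (146, 71.8), (144, 69.6), (142, 70.7), (140, 73.6), (138, 73.6), (136, 72.5), (134, 72.5), (132, 72.6),
[... 697 characters left out ...]
2, 32.4), (150, 31.1), (148, 38.8), (146, 66.8), (144, 70.4), (142, 70.6), (140, 73.2), (138, 73.7), (136, 73.6), (134, 72.9), (132, 74.1), (130, 74.2), (128, 73.8), (126, 73.6), (124, 73.6), (122, 73.3), (120, 72.3), (118, 71.3), (116, 70.9), (114, 70.7), (112, 71.3), (110, 70.0), (108, 68.2), (106, 66.0), (104, 68.0), (102, 68.0), (100, 70.2), (98, 68.3), (96, 65.5), (94, 68.9), (92, 69.5), (90, 70.7), (88, 72.0), (86, 74.1), (84, 74.3), (82, 74.1), (80, 74.2), (78, 73.1), (76, 73.5), (74, 73.3), (72, 72.2), (70, 71.9), (68, 71.9), (66, 71.4), (64, 70.0), (62, 76.9), (60, 91.9), (58, 96.2), (56, 94.7), (54, 93.0), (52, 98.8), (50, 110.9), (48, 112.5), (46, 110.3), (44, 111.1), (42, 113.1)]
```

View pics/rect1.png

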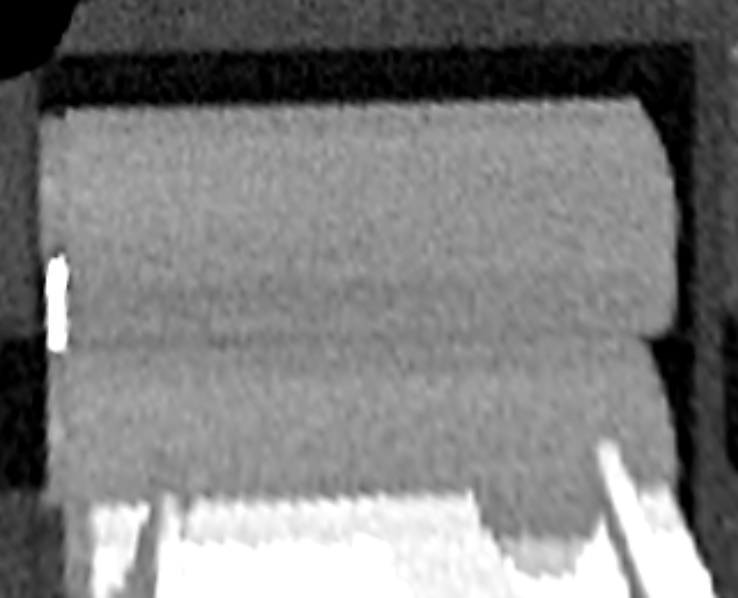

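Run:
```python
from h import *
R0=R.from_matrix([[ 0.366,-0.001,-0.931],[0.931,-0.002,0.366],[-0.002,-1,0]])
p=np.array([.229,.582,.248])+R0.apply([-.539,-.061,-.385]);Rc=R0*R.from_rotvec([-.59,-.36,-.11])
print(p,Rc.as_matrix())
for t in ([.45,-.0525,.335],[.4925,-.0515,.335],[.4925,-.0515,.262]): print(row(p,Rc,t,tool(0)))
```

```text
[ 0.3902 -0.0604  0.3101] [[ 0.0036  0.5613 -0.8276]
 [ 1.     -0.0042  0.0015]
 [-0.0026 -0.8276 -0.5613]]
[ 0.802  1.295 -6.349  0.596 -0.003 -0.004]
[ 0.918  3.68  -9.866  0.596 -0.003 -0.004]
[ 0.937  9.722 -5.769  0.596 -0.003 -0.004]
```

>>> carry_out(
  moves=[
    [0.6,0.3,0.4,-2.1,0.13,0,0],
    [0.6,0.5,0.9,-4.2,0.27,0,0],
    [0.6,0.8,1.3,-6.3,0.4,0,0],
    [0.6,0.9,2.5,-8,0.5,0,0],
    [0.6,0.9,3.7,-9.9,0.596,0,0],
    [0.6,0.9,3.7,-9.9,0.596,0,0],
    [0.6,0.9,3.7,-9.9,0.596,0,0],
    [0.6,0.9,3.7,-9.9,0.596,0,0],
  ],
)

```text
time: 2.75
position: [0.4909, -0.051, 0.3328]
tool_rot: [-0.5, -0.499, 0.5, 0.501]
ft_force: [0.2, 0.2, 1.0]
grip_width: 0.0529
```

Run:
```python
from h import *
import cv2
o=robot.get_obs();print(o['time'],o['position'],o['q'],R.from_quat(o['tool_rot']).as_matrix(),o['ft_force'])
p,q=o['position'],o['tool_rot']
im=robot.camera("wrist");np.save('w2.npy',im)
print("knob top pred",wproj([.4922,-.0525,.274],p,q),"hub",wproj([.534,-.0143,.233],p,q),"ball",wproj([.4237,.0198,.235],p,q))
cv2.imwrite('pics/w2.png',cv2.convertScaleAbs(im[:,:,::-1],alpha=1.7))
```

```text
2.75 [ 0.4909 -0.051   0.3328] [-0.3302  0.2489  1.6398 -0.0002  1.2541 -1.8985] [[ 0.0024 -0.0012 -1.    ]
 [ 1.      0.0002  0.0024]
 [ 0.0002 -1.      0.0012]] [0.1897 0.2287 0.9536]
knob top pred [256.3434 222.1002] hub [299.6628 249.9661] ball [346.0028 123.3856]
```

View pics/w2.png

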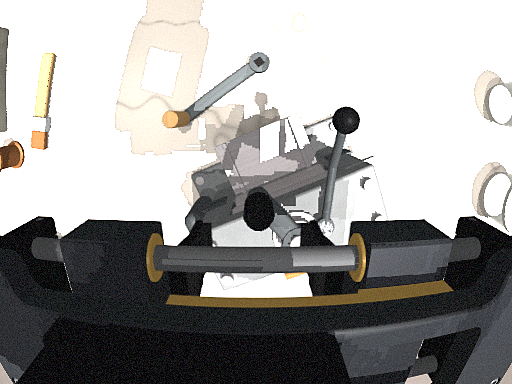

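>>> carry_out(
  moves=[
    [0.6,0,2,0,0,0,0],
    [0.6,0,4,-0.1,0,0,0],
    [0.6,0,6,-0.1,0,0,0],
    [0.6,0,7.3,-0.1,0,0,0],
    [0.4,0,7.3,-0.1,0,0,0],
    [0.2,0,7.3,-0.1,0,0,0],
    [0.15,0,7.3,-0.1,0,0,0],
    [0.15,0,7.3,-0.1,0,0,0],
  ],
  force=15,
)

```text
time: 3.6
position: [0.4938, -0.0522, 0.2617]
tool_rot: [0.502, 0.5, -0.498, -0.5]
ft_force: [0.8, 4.2, 2.6]
grip_width: 0.0279
```

>>> carry_out(
  moves=[
    [0.1,0,0,0,0,0,0],
    [0.1,0,0,0,0,0,0],
  ],
)

```text
time: 3.8
position: [0.4941, -0.0517, 0.2616]
tool_rot: [0.502, 0.5, -0.498, -0.5]
ft_force: [0.1, 4.2, 5.8]
grip_width: 0.023
```

Run:
```python
from h import *
import cv2
o=robot.get_obs();print(o['time'],o['position'],o['q'],o['ft_force'],o['moment'],o['grip_width'])
p,q=o['position'],o['tool_rot']
for n in('wrist','scene','top'):
    im=robot.camera(n);cv2.imwrite(f'pics/{n}3.png',cv2.convertScaleAbs(im[:,:,::-1],alpha=1.7))
```

```text
3.8 [ 0.4941 -0.0517  0.2616] [-0.3303  0.3358  1.7329  0.0016  1.0701 -1.8977] [0.0804 4.1865 5.8106] [ 0.7914 -0.0418 -0.0256] 0.0229941004979845
```

View pics/wrist3.png

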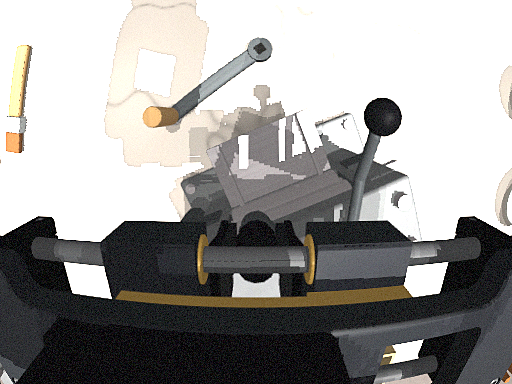

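```bash
cat > arc.py <<'E'
import sys,numpy as np
def arc(a,b,n,g=.1,r=5.5):
    # tool x=+y world, z=-x world (cm), angles deg about hub
    out=[]
    for t in np.linspace(a,b,n+1)[1:]:
        dx=r*(np.cos(np.deg2rad(t))-np.cos(np.deg2rad(a)));dy=r*(np.sin(np.deg2rad(t))-np.sin(np.deg2rad(a)))
        out.append([g,round(dy,2),0,round(-dx,2),0,0,0])
    return out
if __name__=="__main__":
    a,b,n=map(float,sys.argv[1:4]);print(str(arc(a,b,int(n))))
E
for i in 0 1 2 3 4 5; do a=$((-137-i*12)); python3 arc.py $a $((a-12)) 3;done
```

```text
[[0.1, np.float64(0.29), 0, np.float64(0.25), 0, 0, 0], [0.1, np.float64(0.6), 0, np.float64(0.48), 0, 0, 0], [0.1, np.float64(0.92), 0, np.float64(0.69), 0, 0, 0]]
[[0.1, np.float64(0.34), 0, np.float64(0.19), 0, 0, 0], [0.1, np.float64(0.68), 0, np.float64(0.35), 0, 0, 0], [0.1, np.float64(1.04), 0, np.float64(0.49), 0, 0, 0]]
[[0.1, np.float64(0.37), 0, np.float64(0.11), 0, 0, 0], [0.1, np.float64(0.74), 0, np.float64(0.2), 0, 0, 0], [0.1, np.float64(1.12), 0, np.float64(0.26), 0, 0, 0]]
[[0.1, np.float64(0.38), 0, np.float64(0.03), 0, 0, 0], [0.1, np.float64(0.77), 0, np.float64(0.04), 0, 0, 0], [0.1, np.float64(1.15), 0, np.float64(0.02), 0, 0, 0]]
[[0.1, np.float64(0.38), 0, np.float64(-0.05), 0, 0, 0], [0.1, np.float64(0.76), 0, np.float64(-0.12), 0, 0, 0], [0.1, np.float64(1.13), 0, np.float64(-0.22), 0, 0, 0]]
[[0.1, np.float64(0.36), 0, np.float64(-0.12), 0, 0, 0], [0.1, np.float64(0.72), 0, np.float64(-0.27), 0, 0, 0], [0.1, np.float64(1.06), 0, np.float64(-0.45), 0, 0, 0]]
```

>>> carry_out(
  moves=[
    [0.1,0.3,0,0.25,0,0,0],
    [0.1,0.6,0,0.48,0,0,0],
    [0.1,0.92,0,0.69,0,0,0],
  ],
)

```text
time: 4.25
position: [0.4876, -0.0441, 0.2616]
tool_rot: [0.503, 0.499, -0.499, -0.499]
ft_force: [1.6, -2.1, 7.4]
grip_width: 0.0229
```

>>> carry_out(
  moves=[
    [0.1,0.34,0,0.19,0,0,0],
    [0.1,0.68,0,0.35,0,0,0],
    [0.1,1.04,0,0.49,0,0,0],
  ],
)

```text
time: 4.55
position: [0.4817, -0.0338, 0.2615]
tool_rot: [0.502, 0.499, -0.5, -0.499]
ft_force: [-1.5, -2.4, 8.5]
grip_width: 0.0222
```

>>> carry_out(
  moves=[
    [0.1,0.37,0,0.11,0,0,0],
    [0.1,0.74,0,0.2,0,0,0],
    [0.1,1.12,0,0.26,0,0,0],
  ],
)

```text
time: 4.85
position: [0.4782, -0.0225, 0.2615]
tool_rot: [0.501, 0.498, -0.501, -0.5]
ft_force: [-4.3, -2.9, 10.6]
grip_width: 0.0226
```

>>> carry_out(
  moves=[
    [0.1,0.38,-0.05,0.06,0,0,0],
    [0.1,0.77,-0.1,0.09,0,0,0],
    [0.1,1.15,-0.1,0.08,0,0,0],
  ],
)

```text
time: 5.15
position: [0.4771, -0.0102, 0.2616]
tool_rot: [-0.501, -0.498, 0.5, 0.501]
ft_force: [-2.2, -1.9, 6.7]
grip_width: 0.0224
```

>>> carry_out(
  moves=[
    [0.1,0.38,-0.05,-0.03,0,0,0],
    [0.1,0.76,-0.05,-0.1,0,0,0],
    [0.1,1.13,-0.05,-0.2,0,0,0],
  ],
)

```text
time: 5.45
position: [0.4788, 0.0019, 0.2616]
tool_rot: [-0.5, -0.498, 0.5, 0.502]
ft_force: [-5.9, -0.8, 5.5]
grip_width: 0.0227
```

```bash
cat > fit.py <<'E'
import numpy as np
from scipy.optimize import least_squares
P=np.array([(.4941,-.0517),(.4876,-.0441),(.4817,-.0338),(.4782,-.0225),(.4771,-.0102),(.4788,.0019)])
s=least_squares(lambda h:np.hypot(*(P-h).T)-.055,[.534,-.014]);print(s.x,s.fun*1000)
print(np.rad2deg(np.arctan2(*(P-s.x).T[::-1])))
E
python3 fit.py
```

```text
[ 0.53209703 -0.0118351 ] [ 0.07254247 -0.03628617 -0.02438877 -0.05793724  0.0213334   0.03841002]
[-133.62576565 -144.05404476 -156.45063565 -168.80715808  178.29706092
  165.54883297]
```

```bash
cat > arc.py <<'E'
import sys,numpy as np
H=np.array([.5321,-.0118])
def pt(t): return H+.055*np.array([np.cos(np.deg2rad(t)),np.sin(np.deg2rad(t))])
# usage: cmdx cmdy th_from th_to n ; prints rows and the new cmd
cx,cy,a,b=map(float,sys.argv[1:5]);n=int(sys.argv[5]);g=.1
o=[]
for t in np.linspace(a,b,n+1)[1:]:
    d=(pt(t)-[cx,cy])*100;o.append("[%g, %.2f, 0, %.2f, 0, 0, 0]"%(g,d[1],-d[0]))
print("["+", ".join(o)+"]");print("cmd",pt(b).round(4))
E
python3 arc.py .4803 .0021 164 152 3
c=(164 152 140 128 116 104 92)
for i in 152 140 128 116 104 92 80 68; do echo $i; python3 arc.py $(python3 -c "
import numpy as np
t=np.deg2rad($i);print(.5321+.055*np.cos(t),-.0118+.055*np.sin(t))") $i $((i-12)) 3;done
```

```text
[[0.1, 0.49, 0, -0.01, 0, 0, 0], [0.1, 0.85, 0, -0.16, 0, 0, 0], [0.1, 1.19, 0, -0.32, 0, 0, 0]]
cmd [0.4835 0.014 ]
152
[[0.1, 0.33, 0, -0.19, 0, 0, 0], [0.1, 0.65, 0, -0.41, 0, 0, 0], [0.1, 0.95, 0, -0.64, 0, 0, 0]]
cmd [0.49   0.0236]
140
[[0.1, 0.29, 0, -0.26, 0, 0, 0], [0.1, 0.55, 0, -0.53, 0, 0, 0], [0.1, 0.80, 0, -0.83, 0, 0, 0]]
cmd [0.4982 0.0315]
128
[[0.1, 0.23, 0, -0.31, 0, 0, 0], [0.1, 0.43, 0, -0.64, 0, 0, 0], [0.1, 0.61, 0, -0.98, 0, 0, 0]]
cmd [0.508  0.0376]
116
[[0.1, 0.16, 0, -0.35, 0, 0, 0], [0.1, 0.29, 0, -0.71, 0, 0, 0], [0.1, 0.39, 0, -1.08, 0, 0, 0]]
cmd [0.5188 0.0416]
104
[[0.1, 0.08, 0, -0.38, 0, 0, 0], [0.1, 0.13, 0, -0.76, 0, 0, 0], [0.1, 0.16, 0, -1.14, 0, 0, 0]]
cmd [0.5302 0.0432]
92
[[0.1, 0.00, 0, -0.38, 0, 0, 0], [0.1, -0.03, 0, -0.77, 0, 0, 0], [0.1, -0.08, 0, -1.15, 0, 0, 0]]
cmd [0.5417 0.0424]
80
[[0.1, -0.08, 0, -0.38, 0, 0, 0], [0.1, -0.19, 0, -0.74, 0, 0, 0], [0.1, -0.32, 0, -1.11, 0, 0, 0]]
cmd [0.5527 0.0392]
68
[[0.1, -0.16, 0, -0.35, 0, 0, 0], [0.1, -0.34, 0, -0.69, 0, 0, 0], [0.1, -0.54, 0, -1.02, 0, 0, 0]]
cmd [0.5629 0.0338]
```

>>> carry_out(
  moves=[
    [0.1,0.49,0,-0.01,0,0,0],
    [0.1,0.85,0,-0.16,0,0,0],
    [0.1,1.19,0,-0.32,0,0,0],
  ],
)

```text
time: 5.75
position: [0.4832, 0.0139, 0.2617]
tool_rot: [-0.501, -0.499, 0.499, 0.501]
ft_force: [-3.3, -0.8, 2.0]
grip_width: 0.0227
```

>>> carry_out(
  moves=[
    [0.1,0.33,0,-0.19,0,0,0],
    [0.1,0.65,0,-0.41,0,0,0],
    [0.1,0.95,0,-0.64,0,0,0],
  ],
)

```text
time: 6.05
position: [0.4896, 0.0235, 0.2617]
tool_rot: [-0.501, -0.499, 0.499, 0.501]
ft_force: [-4.5, 0.9, 1.5]
grip_width: 0.0225
```

>>> carry_out(
  moves=[
    [0.1,0.29,0,-0.26,0,0,0],
    [0.1,0.55,0,-0.53,0,0,0],
    [0.1,0.8,0,-0.83,0,0,0],
  ],
)

```text
time: 6.35
position: [0.4981, 0.0317, 0.2617]
tool_rot: [-0.501, -0.499, 0.499, 0.502]
ft_force: [-4.6, 3.2, 1.6]
grip_width: 0.0224
```

>>> carry_out(
  moves=[
    [0.1,0.26,0,-0.31,0,0,0],
    [0.1,0.47,0,-0.63,0,0,0],
    [0.1,0.66,0,-0.96,0,0,0],
  ],
)

```text
time: 6.65
position: [0.5082, 0.038, 0.2617]
tool_rot: [-0.501, -0.499, 0.499, 0.501]
ft_force: [-3.7, 2.4, -0.3]
grip_width: 0.0224
```

>>> carry_out(
  moves=[
    [0.1,0.16,0,-0.35,0,0,0],
    [0.1,0.29,0,-0.71,0,0,0],
    [0.1,0.4,0,-1.09,0,0,0],
  ],
)

```text
time: 6.95
position: [0.5194, 0.0419, 0.2617]
tool_rot: [0.501, 0.499, -0.498, -0.501]
ft_force: [-2.2, 3.9, -1.2]
grip_width: 0.0228
```

>>> carry_out(
  moves=[
    [0.1,0.08,0,-0.38,0,0,0],
    [0.1,0.13,0,-0.76,0,0,0],
    [0.1,0.17,0,-1.15,0,0,0],
  ],
)

```text
time: 7.25
position: [0.5312, 0.0434, 0.2617]
tool_rot: [0.501, 0.499, -0.498, -0.501]
ft_force: [-2.0, 5.1, -2.6]
grip_width: 0.0224
```

>>> carry_out(
  moves=[
    [0.1,0.02,0,-0.38,0,0,0],
    [0.1,-0.02,0,-0.77,0,0,0],
    [0.1,-0.07,0,-1.16,0,0,0],
  ],
)

```text
time: 7.55
position: [0.5427, 0.0423, 0.2618]
tool_rot: [0.501, 0.499, -0.499, -0.501]
ft_force: [-1.9, 3.7, -4.3]
grip_width: 0.0226
```

>>> carry_out(
  moves=[
    [0.1,-0.08,0.05,-0.38,0,0,0],
    [0.1,-0.19,0.05,-0.75,0,0,0],
    [0.1,-0.33,0.05,-1.12,0,0,0],
  ],
)

```text
time: 7.85
position: [0.5542, 0.0386, 0.2617]
tool_rot: [0.502, 0.499, -0.499, -0.5]
ft_force: [0.4, 4.4, -3.6]
grip_width: 0.0224
```

>>> carry_out(
  moves=[
    [0.1,-0.16,0.03,-0.35,0,0,0],
    [0.1,-0.34,0.05,-0.69,0,0,0],
    [0.1,-0.54,0.05,-1.02,0,0,0],
  ],
)

```text
time: 8.15
position: [0.5645, 0.0327, 0.2617]
tool_rot: [0.502, 0.499, -0.499, -0.5]
ft_force: [0.5, 3.3, 0.7]
grip_width: 0.0225
```

>>> carry_out(
  moves=[
    [0.1,-0.24,0,-0.32,0,0,0],
    [0.1,-0.49,0,-0.61,0,0,0],
    [0.1,-0.76,0,-0.88,0,0,0],
  ],
)

```text
time: 8.45
position: [0.573, 0.025, 0.2617]
tool_rot: [0.502, 0.499, -0.499, -0.5]
ft_force: [1.3, 3.7, 2.3]
grip_width: 0.0225
```

>>> carry_out(
  moves=[
    [0.1,-0.29,0,-0.27,0,0,0],
    [0.1,-0.6,0,-0.51,0,0,0],
    [0.1,-0.92,0,-0.72,0,0,0],
  ],
)

```text
time: 8.75
position: [0.5797, 0.0157, 0.2616]
tool_rot: [0.502, 0.499, -0.499, -0.5]
ft_force: [-1.5, 1.3, 4.8]
grip_width: 0.0221
```

>>> carry_out(
  moves=[
    [0.1,-0.34,-0.03,-0.18,0,0,0],
    [0.1,-0.7,-0.05,-0.34,0,0,0],
    [0.1,-1.06,-0.05,-0.46,0,0,0],
  ],
)

```text
time: 9.05
position: [0.5839, 0.0062, 0.2616]
tool_rot: [-0.501, -0.499, 0.499, 0.501]
ft_force: [-0.6, 6.5, 4.8]
grip_width: 0.023
```

>>> carry_out(
  moves=[
    [0.1,0,0,0,0,0,0],
  ],
)

```text
time: 9.15
position: [0.5841, 0.0059, 0.2616]
tool_rot: [0.501, 0.499, -0.499, -0.501]
ft_force: [0.0, 4.2, 4.5]
grip_width: 0.0224
```

>>> carry_out(
  moves=[
    [0.1,-0.27,0,-0.09,0,0,0],
    [0.1,-0.27,0,-0.09,0,0,0],
  ],
)

```text
time: 9.35
position: [0.5846, 0.0042, 0.2616]
tool_rot: [-0.501, -0.499, 0.498, 0.501]
ft_force: [-1.5, 5.7, 4.7]
grip_width: 0.0227
```

>>> carry_out(
  moves=[
    [0.1,-0.2,0,-0.06,0,0,0],
    [0.1,-0.2,0,-0.06,0,0,0],
  ],
)

```text
time: 9.55
position: [0.5849, 0.0031, 0.2616]
tool_rot: [-0.5, -0.5, 0.498, 0.502]
ft_force: [-1.3, 8.6, 5.7]
grip_width: 0.0226
```

```bash
sed -i 's/H+.055\*/H+.0553*/' arc.py; python3 arc.py .5853 .0023 14.5 194.5 20; python3 arc.py .4786 -.0256 194.5 374.5 20;python3 arc.py .5856 .0020 14.5 194.5 20
```

```text
[[0.1, 0.80, 0, 0.25, 0, 0, 0], [0.1, 1.56, 0, 0.66, 0, 0, 0], [0.1, 2.25, 0, 1.18, 0, 0, 0], [0.1, 2.86, 0, 1.80, 0, 0, 0], [0.1, 3.35, 0, 2.51, 0, 0, 0], [0.1, 3.74, 0, 3.29, 0, 0, 0], [0.1, 3.99, 0, 4.12, 0, 0, 0], [0.1, 4.11, 0, 4.98, 0, 0, 0], [0.1, 4.09, 0, 5.85, 0, 0, 0], [0.1, 3.94, 0, 6.70, 0, 0, 0], [0.1, 3.66, 0, 7.53, 0, 0, 0], [0.1, 3.25, 0, 8.29, 0, 0, 0], [0.1, 2.73, 0, 8.98, 0, 0, 0], [0.1, 2.11, 0, 9.59, 0, 0, 0], [0.1, 1.40, 0, 10.08, 0, 0, 0], [0.1, 0.62, 0, 10.47, 0, 0, 0], [0.1, -0.21, 0, 10.72, 0, 0, 0], [0.1, -1.07, 0, 10.84, 0, 0, 0], [0.1, -1.94, 0, 10.82, 0, 0, 0], [0.1, -2.79, 0, 10.67, 0, 0, 0]]
cmd [ 0.4786 -0.0256]
[[0.1, -0.83, 0, -0.28, 0, 0, 0], [0.1, -1.59, 0, -0.69, 0, 0, 0], [0.1, -2.28, 0, -1.21, 0, 0, 0], [0.1, -2.89, 0, -1.83, 0, 0, 0], [0.1, -3.38, 0, -2.54, 0, 0, 0], [0.1, -3.77, 0, -3.32, 0, 0, 0], [0.1, -4.02, 0, -4.15, 0, 0, 0], [0.1, -4.14, 0, -5.01, 0, 0, 0], [0.1, -4.12, 0, -5.88, 0, 0, 0], [0.1, -3.97, 0, -6.73, 0, 0, 0], [0.1, -3.69, 0, -7.56, 0, 0, 0], [0.1, -3.28, 0, -8.32, 0, 0, 0], [0.1, -2.76, 0, -9.01, 0, 0, 0], [0.1, -2.14, 0, -
[... 188 characters left out ...]
 2.76, 0, -10.70, 0, 0, 0]]
cmd [0.5856 0.002 ]
[[0.1, 0.83, 0, 0.28, 0, 0, 0], [0.1, 1.59, 0, 0.69, 0, 0, 0], [0.1, 2.28, 0, 1.21, 0, 0, 0], [0.1, 2.89, 0, 1.83, 0, 0, 0], [0.1, 3.38, 0, 2.54, 0, 0, 0], [0.1, 3.77, 0, 3.32, 0, 0, 0], [0.1, 4.02, 0, 4.15, 0, 0, 0], [0.1, 4.14, 0, 5.01, 0, 0, 0], [0.1, 4.12, 0, 5.88, 0, 0, 0], [0.1, 3.97, 0, 6.73, 0, 0, 0], [0.1, 3.69, 0, 7.56, 0, 0, 0], [0.1, 3.28, 0, 8.32, 0, 0, 0], [0.1, 2.76, 0, 9.01, 0, 0, 0], [0.1, 2.14, 0, 9.62, 0, 0, 0], [0.1, 1.43, 0, 10.11, 0, 0, 0], [0.1, 0.65, 0, 10.50, 0, 0, 0], [0.1, -0.18, 0, 10.75, 0, 0, 0], [0.1, -1.04, 0, 10.87, 0, 0, 0], [0.1, -1.91, 0, 10.85, 0, 0, 0], [0.1, -2.76, 0, 10.70, 0, 0, 0]]
cmd [ 0.4786 -0.0256]
```

>>> carry_out(
  moves=[
    [0.1,0.8,0,0.25,0,0,0],
    [0.1,1.56,0,0.66,0,0,0],
    [0.1,2.25,0,1.18,0,0,0],
    [0.1,2.86,0,1.8,0,0,0],
    [0.1,3.35,0,2.51,0,0,0],
    [0.1,3.74,0,3.29,0,0,0],
    [0.1,3.99,0,4.12,0,0,0],
    [0.1,4.11,0,4.98,0,0,0],
    [0.1,4.09,0,5.85,0,0,0],
    [0.1,3.94,0,6.7,0,0,0],
    [0.1,3.66,0,7.53,0,0,0],
    [0.1,3.25,0,8.29,0,0,0],
    [0.1,2.73,0,8.98,0,0,0],
    [0.1,2.11,0,9.59,0,0,0],
    [0.1,1.4,0,10.08,0,0,0],
    [0.1,0.62,0,10.47,0,0,0],
    [0.1,-0.21,0,10.72,0,0,0],
    [0.1,-1.07,0,10.84,0,0,0],
    [0.1,-1.94,0,10.82,0,0,0],
    [0.1,-2.79,0,10.67,0,0,0],
  ],
)

```text
time: 11.55
position: [0.479, -0.0272, 0.2616]
tool_rot: [0.502, 0.499, -0.499, -0.501]
ft_force: [4.2, 3.8, 4.4]
grip_width: 0.0228
```

>>> carry_out(
  moves=[
    [0.1,-0.83,0,-0.28,0,0,0],
    [0.1,-1.59,0,-0.69,0,0,0],
    [0.1,-2.28,0,-1.21,0,0,0],
    [0.1,-2.89,0,-1.83,0,0,0],
    [0.1,-3.38,0,-2.54,0,0,0],
    [0.1,-3.77,0,-3.32,0,0,0],
    [0.1,-4.02,0,-4.15,0,0,0],
    [0.1,-4.14,0,-5.01,0,0,0],
    [0.1,-4.12,0,-5.88,0,0,0],
    [0.1,-3.97,0,-6.73,0,0,0],
    [0.1,-3.69,0,-7.56,0,0,0],
    [0.1,-3.28,0,-8.32,0,0,0],
    [0.1,-2.76,0,-9.01,0,0,0],
    [0.1,-2.14,0,-9.62,0,0,0],
    [0.1,-1.43,0,-10.11,0,0,0],
    [0.1,-0.65,0,-10.5,0,0,0],
    [0.1,0.18,0,-10.75,0,0,0],
    [0.1,1.04,0,-10.87,0,0,0],
    [0.1,1.91,0,-10.85,0,0,0],
    [0.1,2.76,0,-10.7,0,0,0],
  ],
)

```text
time: 13.55
position: [0.586, -0.0016, 0.2616]
tool_rot: [0.502, 0.498, -0.5, -0.499]
ft_force: [-0.1, -2.5, 5.2]
grip_width: 0.023
```

>>> carry_out(
  moves=[
    [0.1,0.83,0,0.28,0,0,0],
    [0.1,1.59,0,0.69,0,0,0],
    [0.1,2.28,0,1.21,0,0,0],
    [0.1,2.89,0,1.83,0,0,0],
    [0.1,3.38,0,2.54,0,0,0],
    [0.1,3.77,0,3.32,0,0,0],
    [0.1,4.02,0,4.15,0,0,0],
    [0.1,4.14,0,5.01,0,0,0],
    [0.1,4.12,0,5.88,0,0,0],
    [0.1,3.97,0,6.73,0,0,0],
    [0.1,3.69,0,7.56,0,0,0],
    [0.1,3.28,0,8.32,0,0,0],
    [0.1,2.76,0,9.01,0,0,0],
    [0.1,2.14,0,9.62,0,0,0],
    [0.1,1.43,0,10.11,0,0,0],
    [0.1,0.65,0,10.5,0,0,0],
    [0.1,-0.18,0,10.75,0,0,0],
    [0.1,-1.04,0,10.87,0,0,0],
    [0.1,-1.91,0,10.85,0,0,0],
    [0.1,-2.76,0,10.7,0,0,0],
  ],
)

```text
time: 15.55
position: [0.4788, -0.0267, 0.2616]
tool_rot: [0.501, 0.499, -0.498, -0.501]
ft_force: [4.9, 4.5, 4.2]
grip_width: 0.0227
```

>>> carry_out(
  moves=[
    [0.1,-0.83,0,-0.28,0,0,0],
    [0.1,-1.59,0,-0.69,0,0,0],
    [0.1,-2.28,0,-1.21,0,0,0],
    [0.1,-2.89,0,-1.83,0,0,0],
    [0.1,-3.38,0,-2.54,0,0,0],
    [0.1,-3.77,0,-3.32,0,0,0],
    [0.1,-4.02,0,-4.15,0,0,0],
    [0.1,-4.14,0,-5.01,0,0,0],
    [0.1,-4.12,0,-5.88,0,0,0],
    [0.1,-3.97,0,-6.73,0,0,0],
    [0.1,-3.69,0,-7.56,0,0,0],
    [0.1,-3.28,0,-8.32,0,0,0],
    [0.1,-2.76,0,-9.01,0,0,0],
    [0.1,-2.14,0,-9.62,0,0,0],
    [0.1,-1.43,0,-10.11,0,0,0],
    [0.1,-0.65,0,-10.5,0,0,0],
    [0.1,0.18,0,-10.75,0,0,0],
    [0.1,1.04,0,-10.87,0,0,0],
    [0.1,1.91,0,-10.85,0,0,0],
    [0.1,2.76,0,-10.7,0,0,0],
  ],
)

```text
time: 17.55
position: [0.5859, -0.0013, 0.2616]
tool_rot: [0.502, 0.498, -0.5, -0.5]
ft_force: [2.4, -3.4, 4.9]
grip_width: 0.0224
```

>>> carry_out(
  moves=[
    [0.1,0.35,0,0.11,0,0,0],
    [0.1,0.69,0,0.25,0,0,0],
    [0.1,0.69,0,0.25,0,0,0],
    [0.1,0.69,0,0.25,0,0,0],
    [0.1,0.69,0,0.25,0,0,0],
  ],
)

```text
time: 18.05
position: [0.5834, 0.0076, 0.2616]
tool_rot: [0.501, 0.499, -0.499, -0.501]
ft_force: [2.9, 0.5, 3.7]
grip_width: 0.0227
```

>>> carry_out(
  moves=[
    [0.3,0,0,0,0,0,0],
    [0.5,0,0,0,0,0,0],
    [0.6,0,0,0,0,0,0],
    [0.6,0,0,0,0,0,0],
    [0.6,0,-2,0,0,0,0],
    [0.6,0,-5,0,0,0,0],
    [0.6,0,-7.5,0,0,0,0],
    [0.6,0.3,-7.5,4,0,0,0],
    [0.6,0.6,-7.5,8,0,0,0],
    [0.6,0.9,-7.5,12,0,0,0],
    [0.6,1.1,-7.5,16,0,0,0],
    [0.6,1.1,-7.5,16,0,0,0],
    [0.6,1.1,-7.5,16,0,0,0],
    [0.6,1.1,-7.5,16,0,0,0],
  ],
)

```text
time: 19.45
position: [0.4246, 0.0191, 0.3369]
tool_rot: [0.502, 0.499, -0.499, -0.5]
ft_force: [0.2, -1.1, -0.2]
grip_width: 0.052
```

Run:
```python
from h import *
import cv2
o=robot.get_obs();print(o['time'],o['position'],o['q'],o['ft_force'])
p,q=o['position'],o['tool_rot']
im=robot.camera("wrist");s=robot.camera("scene")
print("knob top pred",wproj([.5834,.0076,.274],p,q),"hub",wproj([.5321,-.0118,.233],p,q),"ball",wproj([.4225,.0195,.235],p,q))
cv2.imwrite('pics/w4.png',cv2.convertScaleAbs(im[:,:,::-1],alpha=1.7))
cv2.imwrite('pics/s4.png',cv2.resize(cv2.convertScaleAbs(s[120:250,190:350,::-1],alpha=2),None,fx=4.5,fy=4.5))
```

```text
19.45 [0.4246 0.0191 0.3369] [-0.219   0.1352  1.7796 -0.0005  1.2241 -1.7857] [ 0.1915 -1.1189 -0.1682]
knob top pred [246.6208 370.761 ] hub [227.0237 305.8752] ball [258.7628 199.924 ]
```

View pics/w4.png

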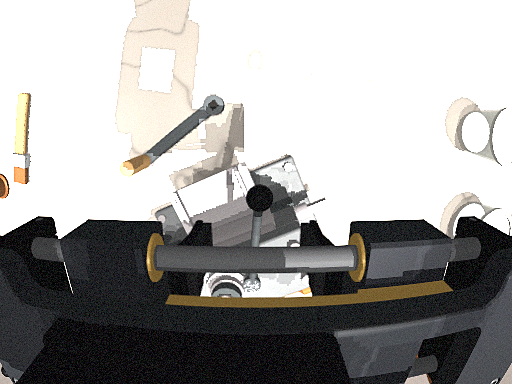

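View pics/s4.png

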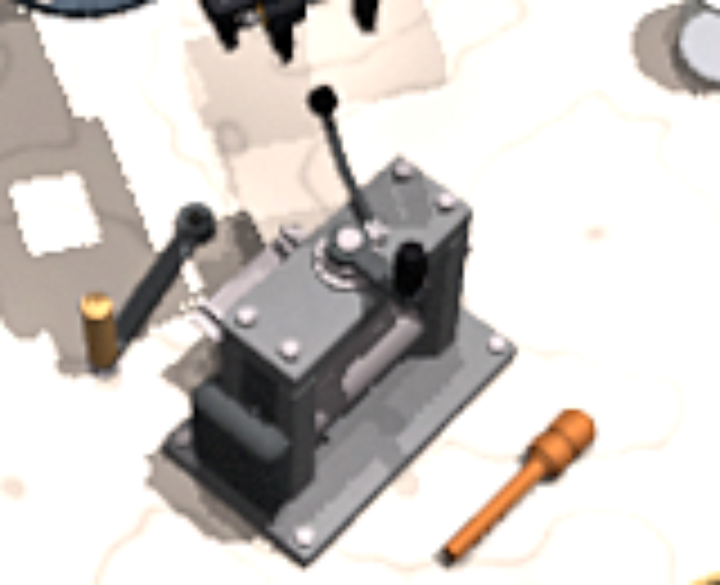

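>>> carry_out(
  moves=[
    [0.6,0,2,0.2,0,0,0],
    [0.6,0,4,0.35,0,0,0],
    [0.6,0,6.5,0.35,0,0,0],
    [0.6,0,9,0.35,0,0,0],
    [0.5,0,9,0.35,0,0,0],
    [0.3,0,9,0.35,0,0,0],
    [0.2,0,9,0.35,0,0,0],
    [0.15,0,9,0.35,0,0,0],
    [0.1,0,9,0.35,0,0,0],
    [0.1,0,9,0.35,0,0,0],
  ],
  force=10,
)

```text
time: 20.55
position: [0.4205, 0.0194, 0.2474]
tool_rot: [0.502, 0.5, -0.498, -0.5]
ft_force: [-0.5, 1.0, 4.0]
grip_width: 0.0221
```

Run:
```python
from h import *
import cv2
o=robot.get_obs();print(o['time'],o['position'],o['q'],o['ft_force'],o['grip_width'])
# plan arc
pv=np.array([.522,.0143]);p0=np.array([.4205,.0199])
cmd=np.array([.4196,.0199,0])
R0=tool(0)
a0=176.8
for k in range(1,16):
    t=a0-k*5
    d=.1*np.array([np.cos(np.deg2rad(t))-np.cos(np.deg2rad(a0)),np.sin(np.deg2rad(t))-np.sin(np.deg2rad(a0)),0])
    r=row(np.zeros(3),R0,d,tool(-k*5));print(t,r)
```

```text
20.55 [0.4205 0.0194 0.2474] [-0.2207  0.2523  1.92   -0.0001  0.9661 -1.7875] [-0.4611  1.0029  4.0451] 0.022084350013349678
171.8 [ 0.868  0.    -0.087  0.     0.087  0.   ]
166.8 [ 1.725  0.    -0.249  0.     0.175  0.   ]
161.8 [ 2.565  0.    -0.485  0.     0.262  0.   ]
156.8 [ 3.381  0.    -0.793 -0.     0.349  0.   ]
151.8 [ 4.167  0.    -1.171  0.     0.436 -0.   ]
146.8 [ 4.917  0.    -1.617  0.     0.524  0.   ]
141.8 [ 5.626  0.    -2.126  0.     0.611  0.   ]
136.8 [ 6.287  0.    -2.695  0.     0.698  0.   ]
131.8 [ 6.897  0.    -3.319  0.     0.785  0.   ]
126.80000000000001 [ 7.449  0.    -3.994  0.     0.873  0.   ]
121.80000000000001 [ 7.941  0.    -4.715  0.     0.96   0.   ]
116.80000000000001 [ 8.368  0.    -5.476  0.     1.047  0.   ]
111.80000000000001 [ 8.727  0.    -6.271  0.     1.134  0.   ]
106.80000000000001 [ 9.015  0.    -7.094  0.     1.222  0.   ]
101.80000000000001 [ 9.23   0.    -7.939  0.     1.309  0.   ]
```

>>> carry_out(
  moves=[
    [0.1,0.87,0,-0.09,0,0.087,0],
    [0.1,1.73,0,-0.25,0,0.175,0],
    [0.1,2.57,0,-0.49,0,0.262,0],
    [0.1,3.38,0,-0.79,0,0.349,0],
    [0.1,4.17,0,-1.17,0,0.436,0],
    [0.1,4.92,0,-1.62,0,0.524,0],
    [0.1,5.63,0,-2.13,0,0.611,0],
    [0.1,6.29,0,-2.7,0,0.698,0],
    [0.1,6.9,0,-3.32,0,0.785,0],
    [0.1,6.9,0,-3.32,0,0.785,0],
  ],
)

```text
time: 21.55
position: [0.454, 0.0893, 0.2474]
tool_rot: [0.654, 0.27, -0.269, -0.654]
ft_force: [-1.8, 3.3, 6.6]
grip_width: 0.022
```

Run:
```python
from h import *
a0=131.8;R0=tool(-45)
for k in range(1,8):
    t=a0-k*4
    d=.1*np.array([np.cos(np.deg2rad(t))-np.cos(np.deg2rad(a0)),np.sin(np.deg2rad(t))-np.sin(np.deg2rad(a0)),0])
    print(t,row(np.zeros(3),R0,d,tool(-45-k*4)))
```

```text
127.80000000000001 [ 0.695  0.    -0.063  0.     0.07   0.   ]
123.80000000000001 [ 1.384  0.    -0.175  0.     0.14   0.   ]
119.80000000000001 [ 2.064  0.    -0.334  0.     0.209  0.   ]
115.80000000000001 [ 2.73   0.    -0.541  0.     0.279  0.   ]
111.80000000000001 [ 3.381  0.    -0.793  0.     0.349  0.   ]
107.80000000000001 [ 4.013  0.    -1.09   0.     0.419  0.   ]
103.80000000000001 [ 4.622  0.    -1.431  0.     0.489  0.   ]
```

>>> carry_out(
  moves=[
    [0.1,0.7,0,-0.06,0,0.07,0],
    [0.1,1.38,0,-0.18,0,0.14,0],
    [0.1,2.06,0,-0.33,0,0.21,0],
    [0.1,2.73,0,-0.54,0,0.28,0],
    [0.1,3.05,0,-0.66,0,0.315,0],
    [0.1,3.05,0,-0.66,0,0.315,0],
  ],
)

```text
time: 22.15
position: [0.48, 0.1063, 0.2474]
tool_rot: [-0.687, -0.165, 0.163, 0.688]
ft_force: [-1.0, 4.8, 5.3]
grip_width: 0.0216
```

>>> carry_out(
  moves=[
    [0.1,0.35,0,0,0,0.035,0],
    [0.1,0.35,0,0,0,0.035,0],
  ],
)

```text
time: 22.35
position: [0.483, 0.1076, 0.2474]
tool_rot: [-0.69, -0.153, 0.151, 0.691]
ft_force: [-1.1, 4.0, 5.5]
grip_width: 0.0223
```

>>> carry_out(
  moves=[
    [0.1,0.35,0,0,0,0.035,0],
    [0.1,0.35,0,0,0,0.035,0],
  ],
)

```text
time: 22.55
position: [0.4835, 0.1075, 0.2471]
tool_rot: [0.694, 0.138, -0.142, -0.693]
ft_force: [-6.2, -1.0, 10.0]
grip_width: 0.0219
```

>>> carry_out(
  moves=[
    [0.1,0.15,0,0,0,0,0],
    [0.1,0.15,0,0,0,0,0],
  ],
)

```text
time: 22.75
position: [0.4836, 0.1076, 0.2471]
tool_rot: [0.694, 0.137, -0.143, -0.692]
ft_force: [-8.6, -2.7, 11.2]
grip_width: 0.0222
```

>>> carry_out(
  moves=[
    [0.1,-0.25,0,0,0,0,0],
    [0.4,-0.25,0,0,0,0,0],
    [0.6,-0.25,0,0,0,0,0],
    [0.6,-0.25,0,0,0,0,0],
    [0.6,-0.25,-2,0,0,0,0],
    [0.6,-0.25,-5,0,0,0,0],
    [0.6,-0.25,-9,0,0,0,0],
    [0.6,-0.25,-9,4,0,0,0],
    [0.6,-0.25,-9,8,0,0,0],
    [0.6,-0.25,-9,12,0,0,0],
    [0.6,-0.25,-9,12,0,0,0],
    [0.6,-0.25,-9,12,0,0,0],
  ],
)

```text
time: 23.95
position: [0.4384, 0.2189, 0.3362]
tool_rot: [0.694, 0.141, -0.14, -0.692]
ft_force: [1.1, 1.2, 0.5]
grip_width: 0.0522
```

Run:
```python
from h import *
import cv2
o=robot.get_obs();print(o['time'],o['position'],o['ft_force'],o['grip_width'])
t=robot.camera("top");s=robot.camera("scene")
cv2.imwrite('pics/t5.png',cv2.convertScaleAbs(t[:,:,::-1],alpha=1.7))
cv2.imwrite('pics/t5z.png',cv2.resize(cv2.convertScaleAbs(t[165:245,190:290,::-1],alpha=2),(750,600),interpolation=2))
cv2.imwrite('pics/s5.png',cv2.resize(cv2.convertScaleAbs(s[120:250,190:350,::-1],alpha=2),None,fx=4.5,fy=4.5))
```

```text
23.95 [0.4384 0.2189 0.3362] [1.1238 1.1916 0.4796] 0.052176781393566296
```

View pics/s5.png

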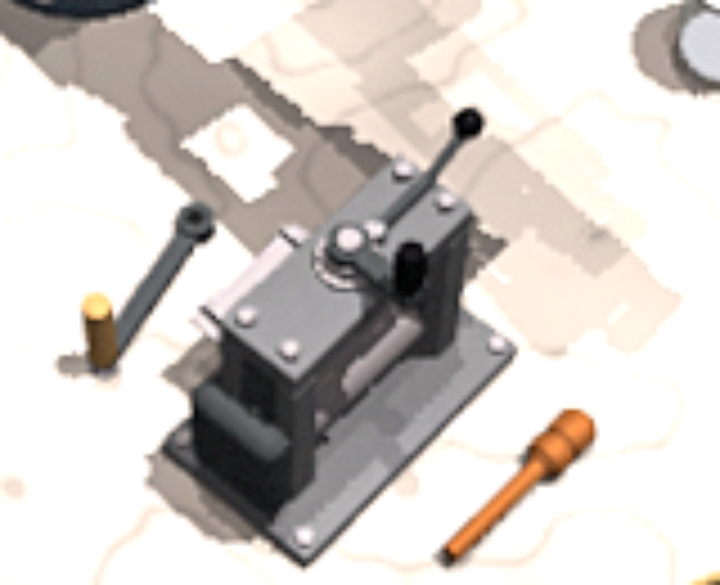

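View pics/t5z.png

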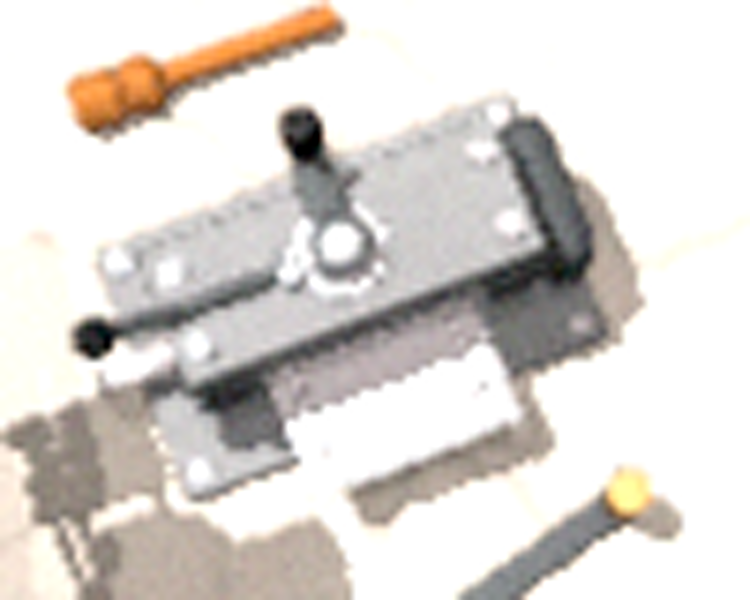

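View pics/t5.png

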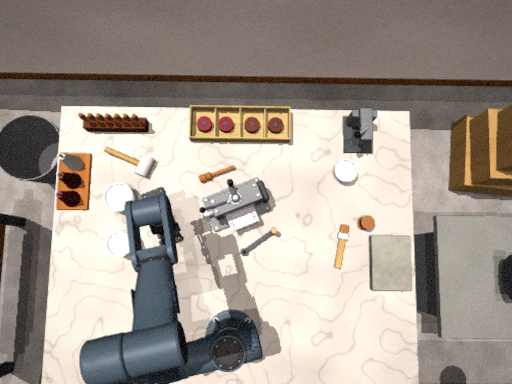

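```bash
python3 -c "
from rig import robot
print(robot.hand_in())"
```

```text
the job is handed in; nothing more can be done
None
```

The strap roller is set two full turns open from where the rollers meet, the lock lever is at its stop, and the job is handed in at about 24 s of the 72 s allowed. Handing in gave no verdict.

- **Rollers meeting:** I wound the crank clockwise in steps of about 12°. The drag at the knob was about 2 N. It rose to 4 N, 6 N and then 8.6 N within a few degrees, which puts the rollers meeting at a crank angle of about 21°. I stopped there, with roughly 280 N between the rollers.
- **Backing off:** I turned the crank back two full turns. It ended at 20.7° by the measured tool position, against the aim of 21°, which is well inside the tolerance.
- **Lock lever:** It swung freely until it came up hard at about 112°, and pushing another 1.5 mm moved it only 0.1 mm. I then let go and moved the arm clear.
- **Last pictures:** The lever lies along the top bar and the crank knob is where I left it. I saw nothing moved among the other things on the bench, though the arm partly hides the tubs in the top view.
- **Disagreements:** My camera estimate of the starting gap was 2 to 3.5 mm, but winding it down gave about 4.6 mm. My camera estimate of the screw axis was also about 3 mm off. I used the felt contact and a circle fitted to the arm's measured positions instead. I did not measure the final gap with the cameras.

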